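# Pull the worn tally counter before the session

### The arm

A 7-joint arm with a two-finger parallel gripper is mounted at the origin on the work surface. World frame = base frame: x ahead of the robot, y to its left, z up, the work surface at z = 0. Lengths are in m, angles in rad, forces in N, time in s.
With the tool pointing down it reaches from about 0.425 to 0.875 m from the base axis. Payload 4.7 kg.
Tool frame: the origin (TCP) lies at the very end of the fingers, on their centre line; the grasp point (between the pads) lies behind it (ctrl.tcp_to_grasp is the y of the grasp point in the tool frame, in m); y points along the fingers, x is the direction in which the jaws open and shut, and the axes are right-handed (so a half turn about y gives the same grasp; the last joint's range is limited). The gripper opens to 87 mm and grips with 3 to 60 N. Pads are 19 mm wide; open, the fingers measure 117 mm over their backs; the gripper's body (75 mm by 190 mm) begins 51 mm behind the grasp point.
Start: joints at [-1.103, 0.321, -0.07, 1.45, 0.023, 1.371, -0.057], TCP at [0.285, 0.584, 0.223] pointing down, gripper open.
Joint ranges: [-2.86, 2.86], [-0.3, 2.09], [-1.38, 1.24], [0.06, 2.45], [-1.56, 4.7], [0.09, 2.05], [-2.69, 2.69]. Speed limits (rad/s): [2.57, 2.57, 3.14, 3.14, 3.14, 3.14, 3.14].

### API

Orientations are given as a rotation vector (axis times angle).
In Python, from bench import ctrl, get_image, workorder gives the robot as it stands.
- The arm moves only by the tool drive_tool, never from a script. Its argument "increments" is text: rows parted by semicolons, each of 5 numbers parted by spaces: the shift along the tool's x, y, z in mm, then the turn about the tool's y in degrees, then the closure in counts, from 0 (fully open) to 255 (shut). In form: tx ty tz yaw fingers; .... A call has 1 to 20 rows; each row shifts and turns the commanded pose from where the row before left it, along the tool's axes as they then stand; what a row does not reach is not made up. A row lasts 1/8 s, in which the tool goes at most 62.5 mm and 10.7 degrees, less where a joint would pass 70% of its speed; a pose out of reach is approached as far as the arm can. A call is refused whole if a number of a shift passes 62.5 or a number of a turn 10.7, either way. A call with a gripper value outside its range is refused whole. The fingers move at their own pace and stop on an object; "squeeze" is the grip in N (left out, the last holds). Time passes only in rows, so rows that do not move let the fingers close. It gives the time, the measured TCP pose, the force and the opening at its end, in the units of the state.
- ctrl.get_state(): the state, without advancing time (a new reading comes with each control period).
- get_image(name): name is "scene" or "top"; returns a dict with "img" (384x512x3 uint8, red, green, blue), "mtx" (3x3 intrinsics, pixels), "camera_from_world" (4x4, takes a point from world to camera coordinates). Camera axes: x right, y up, looking along -z (the intrinsics and any distortion apply to the point x, -y, -z); pixel columns grow to the right and rows downward; lengths in m; the calibration is good to about 2 mm. A picture is of the moment at which its call begins. There is no depth.
- workorder.close_job(): hands the job in, once; it reports no verdict.
The state is a dict: "time": time; "joint_positions": joint angles; "qd": joint speeds; "joint_torque": joint torques, N m; "position": TCP position; "tool_rot": TCP orientation; "ft_force": force on the tool from outside, world axes, zero at the start; "torque": the same for the moment, N m; "grip_width": opening from 0.0 (shut) to 1.0 (fully open).
Only numpy, scipy, OpenCV 4.12 (cv2) and the standard library are available. Lean on these libraries where they do the work, as an engineer would, in place of code of your own. Each camera call takes 0.05 s, during which the arm holds its last target.

### The job

Before the session starts, try the three desk tally counters: press the key of each one down until it clicks and counts, without ramming it. One of them has a worn spring and clicks over at a clearly lighter push than the other two; when all three have been tried, set that one down gently and upright on the floor of the empty pulp tray, and leave the two sound counters standing where they are and the vials and tape roll undisturbed.

Things in the scene. Friction and masses are not known exactly. Their poses are not given: they have to be found in the camera images.
- counter_a: Desk tally counter, one of three alike, loose, 250-360 g. Black base 60 x 54 x 6 mm; metal housing 44 (x) x 46 (y) mm, its top 44 mm up. Origin: centre of the underside, z up. On top: number window at the -x side, thumb key at the +x side. Reset knob on the +y side, out to y = 35 mm. Its +x and -x faces are flat, 44 mm apart, 6 to 44 mm up: grip there. Any of the three places may hold the worn one.
- key_a: Thumb key of counter_a, a pad 22 (x) x 26 (y) x 5 mm. Origin: centre of its top face, at rest 58 mm over the counter's underside, 14 mm over the housing, at x = 8 mm. Sprung, returns by itself. Straight down: resistance peaks near 4 mm, halves by 5.5 mm (click), rises on a rubber buffer (6 N/mm) from 7 mm to a hard stop at 8.5 mm. Peak 7 to 11 N if sound, 2.5 to 4.5 N if worn; over 20 N rams it.
- wheel_a (a joint): Turn of the units wheel of counter_a, rad; 0 at the start. A full click of the key turns it on by 0.63 rad (from 3.5 mm of key travel; 0.45 rad at 7 mm) and it stays there.
- counter_b: Another desk tally counter, same size, shape and frame as counter_a. Any of the three places may hold the worn one.
- key_b: Thumb key of counter_b: same size, frame, travel and behaviour as key_a.
- wheel_b (a joint): Turn of the units wheel of counter_b, rad; 0 at the start. A full click of the key turns it on by 0.63 rad (from 3.5 mm of key travel; 0.45 rad at 7 mm) and it stays there.
- counter_c: Another desk tally counter, same size, shape and frame as counter_a. Any of the three places may hold the worn one.
- key_c: Thumb key of counter_c: same size, frame, travel and behaviour as key_a.
- wheel_c (a joint): Turn of the units wheel of counter_c, rad; 0 at the start. A full click of the key turns it on by 0.63 rad (from 3.5 mm of key travel; 0.45 rad at 7 mm) and it stays there.
- tray: The empty moulded-pulp tray (the other trays on the table hold syringes or are stacked out of reach): flat inner floor 230 mm (x) by 140 mm (y), 4 mm thick, walls flaring out by 20 mm to a rim 40 mm above the table (270 x 180 mm over the rim). It does not move. Origin: centre of the underside of its floor; x along its long side, z up.
- vial_1: A sealed glass vial, 24 mm across and 47 mm high, 30 g, standing loose on the table; a bystander. Origin: centre of its underside.
- vial_2: A sealed glass vial, 24 mm across and 47 mm high, 30 g, standing loose on the table; a bystander. Origin: centre of its underside.
- tape_roll: A roll of tape lying flat, 60 mm across, 19 mm high, 60 g, loose; a bystander. Origin: centre of its underside.
Not all that is in view belongs to the job. What is shaped like the counter_b but green or red is not meant.

How it is judged:
By the outcome, as a careful person would: the job done as asked, in the order asked, and still so for the second after the job is handed in, with the robot touching nothing.
It also fails if it takes over 72 s, if anything falls off the work surface, if the arm or the gripper's body presses on something with over 40 N, if the wrist force passes 120 N, or if a joint passes its speed limit or range.

## Working session

There is one attempt and no reset: what is moved stays moved. The work goes in short steps, Python scripts to look and compute and a tool call to move; the robot and the scene stay as the last step left them, time stands still between calls to the robot, and variables do not carry over. Pictures are saved under pics/ and viewed, and the job is handed in when it is done.

Besides the shell and the picture viewer there is one more tool, called by a JSON object that holds its "method" and its "body", one argument or row to a line. drive_tool: Moves the arm, as the interface text tells. Its arguments: {"type":"object","properties":{"increments":{"type":"string"},"squeeze":{"type":"number"}},"required":["increments"]}

```bash
mkdir -p pics; ls
python3 - <<'E'
from bench import ctrl,get_image
import cv2,numpy as np
s=ctrl.get_state();print(s, ctrl.tcp_to_grasp)
for n in("scene","top"):
    d=get_image(n);cv2.imwrite(f"pics/{n}0.png",d["img"][...,::-1]);print(n,d["mtx"],d["camera_from_world"],d.keys())
    np.savez(f"{n}0.npz",**{k:d[k] for k in("img","mtx","camera_from_world")})
E
```

```text
pics
{'time': 0.0, 'joint_positions': array([-1.10289632,  0.32186463, -0.07007669,  1.45166455,  0.02262212,
        1.37081932, -0.05688196]), 'qd': array([ 0.00052502, -0.00148928, -0.00143181, -0.0007043 ,  0.00200324,
        0.00131404,  0.00090555]), 'joint_torque': array([-7.40113373e-04, -4.91274011e+01, -4.04037209e-01, -3.12535286e+01,
       -6.39936095e-02,  4.35368554e-02,  1.77283159e-04]), 'position': array([0.28476176, 0.58368201, 0.22143968]), 'tool_rot': array([-1.39150949, -0.86764156,  0.87026747]), 'ft_force': array([-0.13942132,  0.35710864,  0.6312529 ]), 'torque': array([-0.00372535, -0.00049285, -0.02668265]), 'grip_width': 0.9992937205507967} -0.0187
scene [[403.60180099   0.         256.91269101]
 [  0.         403.60180099 189.54650567]
 [  0.           0.           1.        ]] [[ 9.61136137e-02  9.95369938e-01 -9.26842527e-04  5.09265148e-03]
 [-7.51336467e-01  7.31602705e-02  6.55851422e-01  3.70869611e-01]
 [ 6.52882598e-01 -6.23398797e-02  7.54889431e-01 -1.29020210e+00]
 [ 0.00000000e+00  0.00000000e+00  0.00000000e+00  1.00000000e+00]] dict_keys(['img', 'mtx', 'camera_from_world'])
top [[474.78589638   0.         260.9409354 ]
 [  0.         474.78589638 188.80821738]
 [  0.           0.           1.        ]] [[ 2.86927711e-02 -9.99571099e-01  5.86025888e-03 -7.76450262e-02]
 [ 9.79264624e-01  2.92851085e-02  2.00457425e-01 -5.69815782e-01]
 [-2.00543067e-01 -1.29347963e-05  9.79684887e-01 -1.14462661e+00]
 [ 0.00000000e+00  0.00000000e+00  0.00000000e+00  1.00000000e+00]] dict_keys(['img', 'mtx', 'camera_from_world'])
```

View pics/scene0.png

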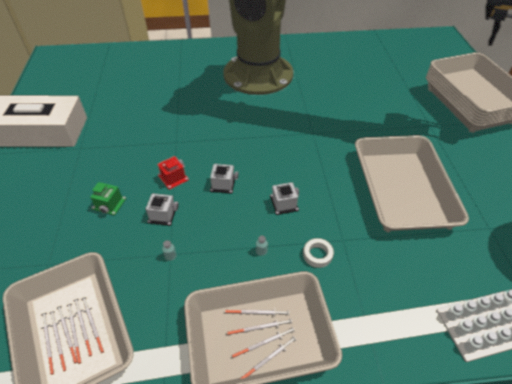

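View pics/top0.png

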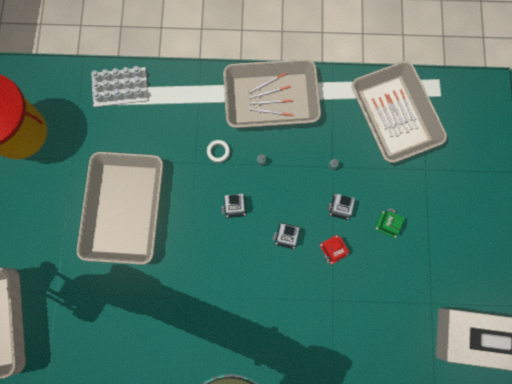

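The scene shows three grey counters at top-camera (234,205), (287,236) and (342,206). The green (391,222) and red (335,249) ones are decoys. The empty tray is at (120,208), the vials at (262,160) and (335,164), and the tape at (218,151). I'll enlarge these.

Run:
```python
import cv2,numpy as np
t=np.load("top0.npz")["img"][...,::-1];s=np.load("scene0.npz")["img"][...,::-1]
c=t[180:280,210:370]; cv2.imwrite("pics/topc.png",cv2.resize(c,None,fx=5,fy=5,interpolation=cv2.INTER_CUBIC))
c=s[145:265,135:305]; cv2.imwrite("pics/scenec.png",cv2.resize(c,None,fx=4.5,fy=4.5,interpolation=cv2.INTER_CUBIC))
c=t[140:275,65:175]; cv2.imwrite("pics/trayc.png",cv2.resize(c,None,fx=4,fy=4,interpolation=cv2.INTER_CUBIC))
```

```text
(no output)
```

View pics/topc.png

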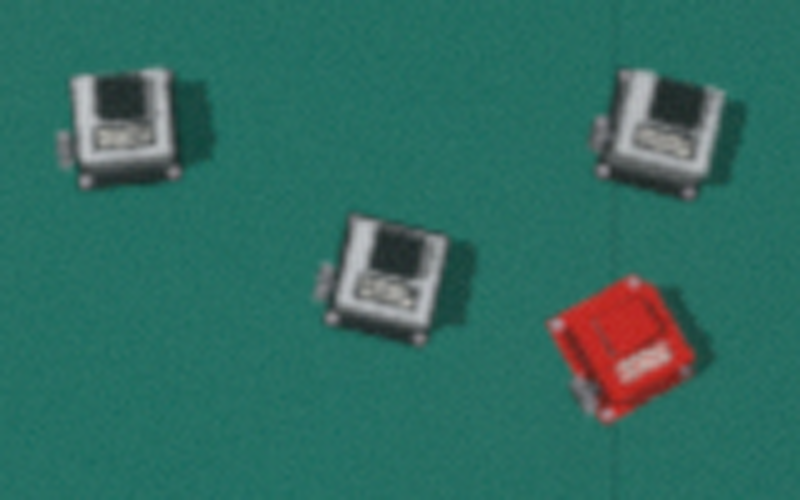

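View pics/scenec.png

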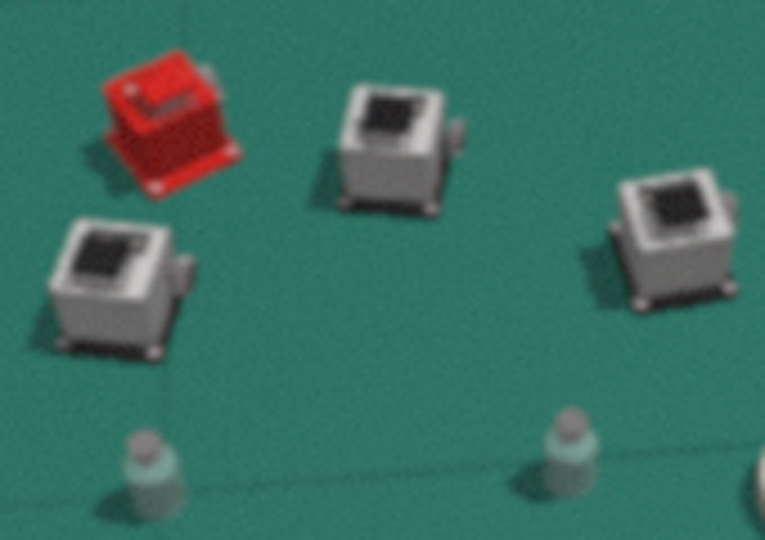

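View pics/trayc.png

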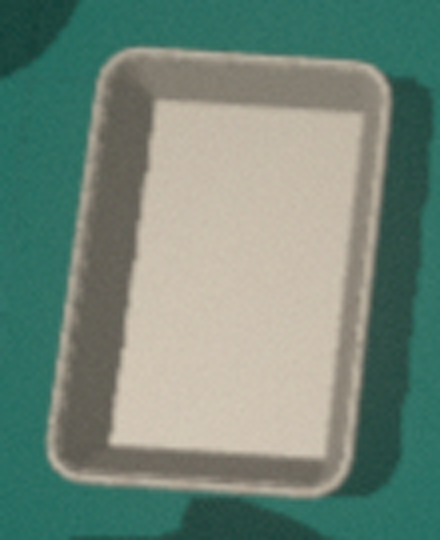

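```bash
cat > h.py <<'E'
import numpy as np
from scipy.optimize import least_squares
from scipy.spatial.transform import Rotation as R
C={n:np.load(n+"0.npz") for n in("top","scene")}
def proj(n,P):
    P=np.atleast_2d(P);T=C[n]["camera_from_world"];q=P@T[:3,:3].T+T[:3,3]
    K=C[n]["mtx"];return np.c_[K[0,0]*q[:,0]/-q[:,2]+K[0,2],K[1,1]*q[:,1]/q[:,2]+K[1,2]]
def place(p,L):
    c,s=np.cos(p[2]),np.sin(p[2]);L=np.asarray(L,float)
    return np.c_[p[0]+c*L[:,0]-s*L[:,1],p[1]+s*L[:,0]+c*L[:,1],L[:,2]]
E
cat > fit.py <<'E'
from h import *
a,b,h=.022,.023,.044
L=[[a,b,h],[a,-b,h],[-a,-b,h],[-a,b,h],[.008,0,.058]]
top={"L":[(72,78),(168,70),(172,158),(82,165),(121,97)],"M":[(350,216),(448,236),(430,316),(338,300),(400,252)],"R":[(620,72),(722,92),(712,172),(610,155),(680,100)]}
sc={"L":[(735,235),(628,250),(618,183),(713,170),(680,203)],"M":[(442,158),(342,150),(352,86),(443,92),(387,115)],"R":[(160,298),(52,288),(80,220),(172,228),(101,255)]}
for k in top:
    T=(np.array(top[k])+.5)/5-.5+[210,180];S=(np.array(sc[k])+.5)/4.5-.5+[135,145]
    for ns in(("top",),("scene",),("top","scene")):
        f=lambda p:np.concatenate([(proj(n,place(p,L))-{"top":T,"scene":S}[n]).ravel() for n in ns])
        r=least_squares(f,[.6,0,0]);print(k,ns,r.x[:2].round(4),np.degrees(r.x[2]).round(1),"rms px",np.sqrt(np.mean(r.fun**2)).round(2))
    print(r.fun.reshape(-1,2).round(1).tolist())
# tray floor corners z=.004 (crop x4, off 65,140)
t=(np.array([(155,100),(363,113),(325,460),(108,444)])+.5)/4-.5+[65,140]
Lt=np.array([[.115,.07,.004],[.115,-.07,.004],[-.115,-.07,.004],[-.115,.07,.004]])
r=least_squares(lambda p:(proj("top",place(p,Lt))-t).ravel(),[.6,.35,0]);print("tray",r.x[:2],np.degrees(r.x[2]),np.abs(r.fun).max())
def ray(n,uv,z):
    return least_squares(lambda p:(proj(n,[[p[0],p[1],z]])-uv).ravel(),[.6,0]).x
print("vials top",ray("top",(262,160),.047),ray("top",(335,164),.047),"tape",ray("top",(218,151),.01))
from bench import ctrl
s=ctrl.get_state();print(R.from_rotvec(s["tool_rot"]).as_matrix().round(3))
E
python3 fit.py
```

```text
L ('top',) [0.5355 0.0058] 6.6 rms px 0.33
L ('scene',) [0.5371 0.005 ] 3.0 rms px 0.85
L ('top', 'scene') [0.5362 0.0054] 4.7 rms px 0.74
[[1.1, -0.3], [-0.1, 0.3], [-0.1, -0.3], [-0.2, -0.7], [0.3, -0.2], [-1.2, -0.1], [2.3, -0.6], [0.5, -0.3], [-0.9, -0.1], [-0.1, -0.4]]
M ('top',) [ 0.463  -0.1324] -9.4 rms px 0.57
M ('scene',) [ 0.4632 -0.1317] -8.0 rms px 0.79
M ('top', 'scene') [ 0.4631 -0.132 ] -8.8 rms px 0.7
[[0.8, 0.1], [-0.8, -0.6], [-0.1, 0.6], [0.2, 0.4], [-0.8, -0.7], [-2.0, -0.8], [0.4, 0.1], [0.6, 0.8], [-0.4, 0.2], [0.6, -0.3]]
R ('top',) [ 0.5414 -0.2713] -8.5 rms px 0.95
R ('scene',) [ 0.5422 -0.2709] -10.2 rms px 0.83
R ('top', 'scene') [ 0.5417 -0.2711] -9.4 rms px 0.91
[[1.9, -0.1], [-0.8, -0.7], [-1.4, -0.0], [1.1, -0.1], [-1.1, 0.3], [-1.9, -0.5], [1.1, 0.6], [-0.3, 0.3], [-0.4, -0.5], [1.0, -0.6]]
tray [0.51913164 0.29604089] -2.064118755908362 0.2877288965218554
vials top [ 0.65024794 -0.06147994] [ 0.64527428 -0.25050826] tape [0.68152666 0.05699139]
[[ 0.438 -0.001 -0.899]
 [ 0.899 -0.002  0.438]
 [-0.002 -1.    -0.   ]]
```

```bash
cat > go.py <<'E'
import sys
from h import *
from bench import ctrl
# usage: go.py x y z yawdeg : remaining shift in tool axes, turn
s=ctrl.get_state();M=R.from_rotvec(s["tool_rot"]).as_matrix()
yaw=np.degrees(np.arctan2(M[1,0],M[0,0]))
print("t",s["time"],"pos",s["position"].round(4),"yaw",yaw.round(2),"tilt",M[2].round(3),"F",s["ft_force"].round(2),"grip",round(s["grip_width"],3),"q",s["joint_positions"].round(2))
if len(sys.argv)>4:
    x,y,z,w=map(float,sys.argv[1:5]);d=np.array([x,y,z])-s["position"]
    print("tool shift mm (now)",(M.T@d*1e3).round(1),"turn about y",round(yaw-w,1))
E
python3 go.py 0.5442 0.0061 0.080 4.7
```

```text
t 0.1 pos [0.2848 0.5837 0.2216] yaw 64.0 tilt [-0.002 -1.    -0.   ] F [-0.37  0.67  0.71] grip 1.0 q [-1.1   0.32 -0.07  1.45  0.02  1.37 -0.06]
tool shift mm (now) [-405.2  142.3 -486.4] turn about y 59.3
```

{"method": "drive_tool", "body": {
  "increments": "-13 0 -15 0 255; -25 2 -30 0 255; -25 4 -30 0 255; -26 4 -31 0 255; -26 4 -31 0 255; -26 4 -31 0 255; -26 4 -31 0 255; -26 4 -31 0 255; -26 4 -31 0 255; -26 4 -31 0 255; -26 4 -31 0 255; -26 4 -31 0 255; -26 4 -31 0 255; -26 4 -31 0 255; -26 4 -31 0 255; -24 4 -31 0 255; -11 2 -12 0 255; 0 0 0 10 255; 0 0 0 10 255; 0 0 0 10 255",
  "squeeze": 15
}}

```text
time: 2.6
position: [0.5448, 0.0016, 0.1624]
tool_rot: [-1.52, -0.46, 0.461]
ft_force: [-0.0, -0.0, -0.4]
grip_width: 0.004
```

{"method": "drive_tool", "body": {
  "increments": "0 10 0 10 255; 0 15 0 10 255; 0 15 0 9.3 255; 0 15 0 0 255; 0 15 0 0 255; 0 5 0 0 255; 0 0 0 0 255"
}}

```text
time: 3.48
position: [0.5455, 0.0009, 0.0873]
tool_rot: [-1.57, -0.065, 0.065]
ft_force: [1.2, 0.2, -0.0]
grip_width: 0.007
```

```bash
python3 go.py 0.5442 0.0061 0.061 4.7
```

```text
t 3.475 pos [0.5455 0.0009 0.0873] yaw 4.74 tilt [-0.001 -1.    -0.   ] F [ 1.15  0.22 -0.02] grip 0.007 q [-0.49  0.22  0.5   1.89 -0.12  1.06  0.14]
tool shift mm (now) [-0.8 26.3  5.3] turn about y 0.0
```

{"method": "drive_tool", "body": {
  "increments": "-1 8 5 0 255; 0 8 0 0 255; 0 0 0 0 255"
}}

```text
time: 3.85
position: [0.5436, 0.0059, 0.0708]
tool_rot: [-1.57, -0.064, 0.066]
ft_force: [-0.3, 0.5, -0.2]
grip_width: 0.008
```

```bash
python3 go.py 0.5442 0.0061 0.058 4.7
cat > pic.py <<'E'
import sys,cv2
from bench import get_image
n,out,x0,y0,x1,y1=sys.argv[1],sys.argv[2],*map(int,sys.argv[3:7])
d=get_image(n)["img"][y0:y1,x0:x1,::-1];f=min(780/(x1-x0),580/(y1-y0))
cv2.imwrite(f"pics/{out}.png",cv2.resize(d,None,fx=f,fy=f,interpolation=cv2.INTER_CUBIC))
E
python3 pic.py scene s1 215 120 335 220
```

```text
t 3.85 pos [0.5436 0.0059 0.0708] yaw 4.72 tilt [-0.001 -1.    -0.   ] F [-0.31  0.53 -0.23] grip 0.008 q [-0.5   0.24  0.49  1.91 -0.13  1.03  0.13]
tool shift mm (now) [ 0.6 12.8  0.1] turn about y 0.0
```

View pics/s1.png

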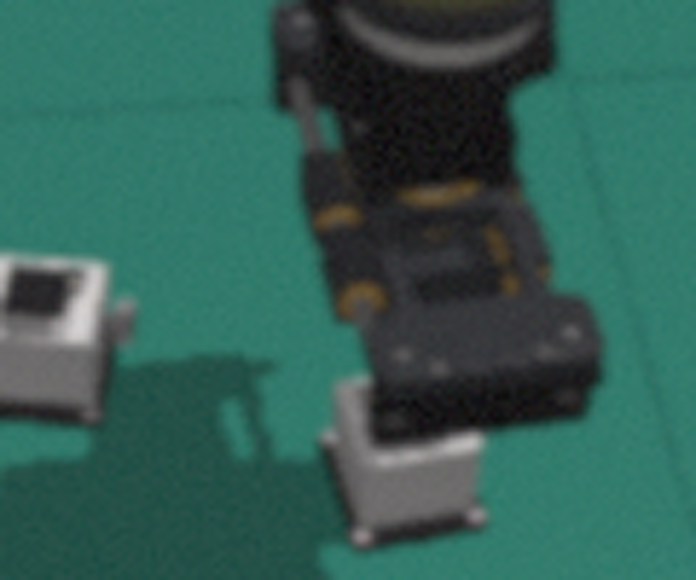

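The body hides the fingertips at about (480,380), but the tool lines up over the right-hand counter. I'll press in stages.

{"method": "drive_tool", "body": {
  "increments": "0.6 5 0 0 255; 0 4.8 0 0 255; 0 0 0 0 255"
}}

```text
time: 4.28
position: [0.5445, 0.0058, 0.0613]
tool_rot: [-1.57, -0.064, 0.065]
ft_force: [-0.9, 0.6, -0.3]
grip_width: 0.002
```

{"method": "drive_tool", "body": {
  "increments": "0 2 0 0 255; 0 1 0 0 255; 0 0 0 0 255"
}}

```text
time: 4.65
position: [0.5449, 0.0059, 0.0588]
tool_rot: [-1.57, -0.064, 0.064]
ft_force: [0.6, 0.2, 0.0]
grip_width: 0.007
```

{"method": "drive_tool", "body": {
  "increments": "0 1 0 0 255; 0 1 0 0 255; 0 0 0 0 255"
}}

```text
time: 5.03
position: [0.545, 0.0059, 0.0571]
tool_rot: [-1.57, -0.065, 0.064]
ft_force: [-1.4, 0.0, 4.0]
grip_width: 0.002
```

{"method": "drive_tool", "body": {
  "increments": "0 1 0 0 255; 0 0 0 0 255"
}}

```text
time: 5.28
position: [0.545, 0.0059, 0.056]
tool_rot: [-1.57, -0.065, 0.064]
ft_force: [-2.0, 0.6, 5.9]
grip_width: 0.01
```

{"method": "drive_tool", "body": {
  "increments": "0 1 0 0 255; 0 0 0 0 255"
}}

```text
time: 5.52
position: [0.5451, 0.0059, 0.0553]
tool_rot: [-1.57, -0.065, 0.064]
ft_force: [-1.9, 1.0, 7.3]
grip_width: 0.001
```

{"method": "drive_tool", "body": {
  "increments": "0 1 0 0 255; 0 0 0 0 255"
}}

```text
time: 5.78
position: [0.545, 0.0059, 0.0545]
tool_rot: [-1.569, -0.065, 0.064]
ft_force: [-2.9, 0.3, 7.9]
grip_width: 0.008
```

{"method": "drive_tool", "body": {
  "increments": "0 1 0 0 255; 0 0 0 0 255"
}}

```text
time: 6.02
position: [0.545, 0.0058, 0.0531]
tool_rot: [-1.57, -0.065, 0.064]
ft_force: [-1.5, -0.4, 4.9]
grip_width: 0.008
```

{"method": "drive_tool", "body": {
  "increments": "0 1 0 0 255; 0 0 0 0 255"
}}

```text
time: 6.28
position: [0.545, 0.0059, 0.0519]
tool_rot: [-1.57, -0.065, 0.064]
ft_force: [-1.6, 0.2, 2.8]
grip_width: 0.005
```

{"method": "drive_tool", "body": {
  "increments": "0 1 0 0 255; 0 0 0 0 255"
}}

```text
time: 6.52
position: [0.545, 0.0059, 0.051]
tool_rot: [-1.57, -0.065, 0.064]
ft_force: [-1.3, 0.4, 5.9]
grip_width: 0.007
```

{"method": "drive_tool", "body": {
  "increments": "0 0.5 0 0 255; 0 0 0 0 255"
}}

```text
time: 6.78
position: [0.545, 0.0059, 0.0506]
tool_rot: [-1.57, -0.065, 0.064]
ft_force: [-1.9, 0.0, 6.4]
grip_width: 0.007
```

{"method": "drive_tool", "body": {
  "increments": "0 0.8 0 0 255; 0 0 0 0 255; 0 0 0 0 255"
}}

```text
time: 7.15
position: [0.545, 0.0059, 0.0501]
tool_rot: [-1.57, -0.065, 0.064]
ft_force: [-3.1, 0.1, 8.1]
grip_width: 0.002
```

{"method": "drive_tool", "body": {
  "increments": "0 -4 0 0 255; 0 -10 0 0 255; 0 -16 0 0 255; 0 0 0 0 255"
}}

```text
time: 7.65
position: [0.5463, 0.006, 0.0813]
tool_rot: [-1.569, -0.067, 0.062]
ft_force: [-0.2, 0.0, -0.2]
grip_width: 0.007
```

```bash
python3 - <<'E'
from h import *
for n,p in(("M",(.4631,-.132,np.radians(-8.8))),("R",(.5417,-.2711,np.radians(-9.4)))): print(n,place(p,[[.008,0,.058]]))
E
python3 go.py .471 -.1332 .075 -8.8
```

```text
M [[ 0.47100583 -0.13322389  0.058     ]]
R [[ 0.54959258 -0.27240661  0.058     ]]
t 7.65 pos [0.5463 0.006  0.0813] yaw 4.7 tilt [ 0.004 -1.     0.   ] F [-0.25  0.01 -0.16] grip 0.007 q [-0.5   0.23  0.49  1.89 -0.13  1.04  0.13]
tool shift mm (now) [ -86.5    6.  -132.5] turn about y 13.5
```

Counter L is sound: its peak was about 8 N and the key went down 7.9 mm. Next is M.

{"method": "drive_tool", "body": {
  "increments": "-8 0 -12 0 255; -16 0 -25 0 255; -16 0 -25 0 255; -16 0 -25 0 255; -16 0 -25 0 255; -14.5 0 -20.5 7 255; 0 6 0 6.5 255; 0 0 0 0 255; 0 0 0 0 255"
}}

```text
time: 8.78
position: [0.4692, -0.1333, 0.0733]
tool_rot: [-1.568, 0.119, -0.119]
ft_force: [0.2, -0.0, -0.2]
grip_width: 0.008
```

```bash
python3 go.py .471 -.1332 .0605 -8.8
```

```text
t 8.775 pos [ 0.4692 -0.1333  0.0733] yaw -8.68 tilt [-0. -1. -0.] F [ 0.2  -0.02 -0.21] grip 0.008 q [-0.36  0.12  0.62  2.04 -0.08  1.01  0.15]
tool shift mm (now) [ 1.8 12.8  0.3] turn about y 0.1
```

{"method": "drive_tool", "body": {
  "increments": "1.8 6 0 0 255; 0 6.5 0 0 255; 0 2 0 0 255; 0 0 0 0 255"
}}

```text
time: 9.28
position: [0.4711, -0.1335, 0.0587]
tool_rot: [-1.568, 0.121, -0.12]
ft_force: [0.5, -0.3, 0.3]
grip_width: 0.005
```

{"method": "drive_tool", "body": {
  "increments": "0 1 0 0 255; 0 1 0 0 255; 0 0 0 0 255"
}}

```text
time: 9.65
position: [0.4714, -0.1336, 0.0571]
tool_rot: [-1.567, 0.12, -0.121]
ft_force: [-0.8, -0.9, 1.6]
grip_width: 0.003
```

{"method": "drive_tool", "body": {
  "increments": "0 1 0 0 255; 0 0 0 0 255"
}}

```text
time: 9.9
position: [0.4714, -0.1336, 0.056]
tool_rot: [-1.567, 0.12, -0.121]
ft_force: [-0.2, -0.1, 1.8]
grip_width: 0.01
```

{"method": "drive_tool", "body": {
  "increments": "0 1 0 0 255; 0 0 0 0 255"
}}

```text
time: 10.15
position: [0.4715, -0.1336, 0.055]
tool_rot: [-1.567, 0.12, -0.121]
ft_force: [-0.3, -0.7, 2.5]
grip_width: 0.003
```

{"method": "drive_tool", "body": {
  "increments": "0 1 0 0 255; 0 0 0 0 255"
}}

```text
time: 10.4
position: [0.4714, -0.1336, 0.054]
tool_rot: [-1.567, 0.12, -0.121]
ft_force: [-0.2, 0.5, 2.8]
grip_width: 0.004
```

Counter M feels light, like the worn one. I'll keep pressing through the click.

{"method": "drive_tool", "body": {
  "increments": "0 1 0 0 255; 0 0 0 0 255"
}}

```text
time: 10.65
position: [0.4714, -0.1336, 0.0528]
tool_rot: [-1.568, 0.12, -0.121]
ft_force: [0.5, -0.3, 1.4]
grip_width: 0.004
```

{"method": "drive_tool", "body": {
  "increments": "0 1 0 0 255; 0 0 0 0 255"
}}

```text
time: 10.9
position: [0.4714, -0.1335, 0.0519]
tool_rot: [-1.567, 0.12, -0.121]
ft_force: [0.0, 0.3, 1.5]
grip_width: 0.008
```

{"method": "drive_tool", "body": {
  "increments": "0 1 0 0 255; 0 0 0 0 255"
}}

```text
time: 11.15
position: [0.4714, -0.1336, 0.051]
tool_rot: [-1.567, 0.12, -0.121]
ft_force: [1.0, -0.6, 2.3]
grip_width: 0.001
```

{"method": "drive_tool", "body": {
  "increments": "0 1 0 0 255; 0 0 0 0 255"
}}

```text
time: 11.4
position: [0.4713, -0.1336, 0.0501]
tool_rot: [-1.567, 0.121, -0.121]
ft_force: [0.1, -0.6, 5.1]
grip_width: 0.009
```

{"method": "drive_tool", "body": {
  "increments": "0 -4 0 0 255; 0 -10 0 0 255; 0 -16 0 0 255; 0 0 0 0 255"
}}

```text
time: 11.9
position: [0.4726, -0.1337, 0.0817]
tool_rot: [-1.567, 0.118, -0.123]
ft_force: [-1.2, -0.2, -0.2]
grip_width: 0.002
```

```bash
python3 go.py .5496 -.2724 .073 -9.4
```

```text
t 11.9 pos [ 0.4726 -0.1337  0.0817] yaw -8.79 tilt [ 0.003 -1.     0.001] F [-1.19 -0.24 -0.2 ] grip 0.002 q [-0.36  0.11  0.62  2.03 -0.08  1.03  0.14]
tool shift mm (now) [  97.2    9.  -125.3] turn about y 0.6
```

{"method": "drive_tool", "body": {
  "increments": "9 0 -12 0.6 255; 18 0 -24 0 255; 18 0 -24 0 255; 18 0 -24 0 255; 18 0 -24 0 255; 16 0 -17 0 255; 0 9 0 0 255; 0 0 0 0 255; 0 0 0 0 255"
}}

```text
time: 13.02
position: [0.5463, -0.2715, 0.0705]
tool_rot: [-1.566, 0.129, -0.127]
ft_force: [-0.4, 0.3, 0.0]
grip_width: 0.001
```

```bash
python3 go.py .5496 -.2724 .0588 -9.4
```

```text
t 13.025 pos [ 0.5463 -0.2715  0.0705] yaw -9.34 tilt [-0.001 -1.     0.001] F [-0.42  0.27  0.01] grip 0.001 q [-0.11  0.41  0.66  1.75 -0.28  1.08  0.47]
tool shift mm (now) [ 3.4 11.7 -0.3] turn about y 0.1
```

{"method": "drive_tool", "body": {
  "increments": "2.4 3 -0.3 0 255; 0 6 0 0 255; 0 2.5 0 0 255; 0 0 0 0 255"
}}

```text
time: 13.52
position: [0.5488, -0.2732, 0.0591]
tool_rot: [-1.567, 0.129, -0.128]
ft_force: [0.7, 0.4, 0.4]
grip_width: 0.006
```

{"method": "drive_tool", "body": {
  "increments": "0 1 0 0 255; 0 1 0 0 255; 0 0 0 0 255"
}}

```text
time: 13.9
position: [0.5491, -0.2734, 0.0579]
tool_rot: [-1.567, 0.128, -0.129]
ft_force: [-1.1, 1.4, 3.8]
grip_width: 0.006
```

{"method": "drive_tool", "body": {
  "increments": "0 1 0 0 255; 0 0 0 0 255"
}}

```text
time: 14.15
position: [0.5491, -0.2735, 0.0568]
tool_rot: [-1.567, 0.129, -0.129]
ft_force: [-1.4, 1.7, 5.4]
grip_width: 0.003
```

{"method": "drive_tool", "body": {
  "increments": "0 1 0 0 255; 0 0 0 0 255"
}}

```text
time: 14.4
position: [0.5491, -0.2735, 0.0558]
tool_rot: [-1.567, 0.129, -0.129]
ft_force: [-1.9, 1.6, 6.0]
grip_width: 0.002
```

{"method": "drive_tool", "body": {
  "increments": "0 1 0 0 255; 0 0 0 0 255"
}}

```text
time: 14.65
position: [0.5492, -0.2735, 0.0551]
tool_rot: [-1.567, 0.129, -0.129]
ft_force: [-2.9, 2.3, 8.6]
grip_width: 0.008
```

{"method": "drive_tool", "body": {
  "increments": "0 1 0 0 255; 0 0 0 0 255"
}}

```text
time: 14.9
position: [0.5491, -0.2735, 0.0543]
tool_rot: [-1.567, 0.129, -0.129]
ft_force: [-3.5, -0.1, 8.6]
grip_width: 0.011
```

{"method": "drive_tool", "body": {
  "increments": "0 1 0 0 255; 0 0 0 0 255"
}}

```text
time: 15.15
position: [0.5491, -0.2735, 0.0527]
tool_rot: [-1.567, 0.129, -0.129]
ft_force: [-1.1, 1.1, 4.3]
grip_width: 0.004
```

{"method": "drive_tool", "body": {
  "increments": "0 1 0 0 255; 0 0 0 0 255"
}}

```text
time: 15.4
position: [0.5492, -0.2735, 0.0516]
tool_rot: [-1.567, 0.129, -0.129]
ft_force: [0.1, 1.1, 4.1]
grip_width: 0.002
```

{"method": "drive_tool", "body": {
  "increments": "0 1 0 0 255; 0 0 0 0 255"
}}

```text
time: 15.65
position: [0.5492, -0.2735, 0.0508]
tool_rot: [-1.567, 0.129, -0.129]
ft_force: [-0.2, 1.0, 6.6]
grip_width: 0.004
```

{"method": "drive_tool", "body": {
  "increments": "0 1 0 0 255; 0 0 0 0 255"
}}

```text
time: 15.9
position: [0.5492, -0.2735, 0.0502]
tool_rot: [-1.567, 0.128, -0.129]
ft_force: [-3.3, 1.0, 8.2]
grip_width: 0.005
```

R is sound with a peak of about 8.6 N. M is the worn one (2.8 N, centre view at top (287,236)). I'll go back to M and open the gripper above it.

{"method": "drive_tool", "body": {
  "increments": "0 -4 0 0 255; 0 -10 0 0 255; 0 -20 0 0 255; 0 -20 0 0 200; 0 -5 0 0 100; 0 0 0 0 0"
}}

```text
time: 16.65
position: [0.5494, -0.2733, 0.1091]
tool_rot: [-1.567, 0.128, -0.13]
ft_force: [-0.9, 0.3, 0.1]
grip_width: 0.258
```

```bash
python3 go.py .4631 -.132 .100 -8.8; python3 pic.py top t2 210 180 370 280
```

```text
t 16.65 pos [ 0.5494 -0.2733  0.1091] yaw -9.39 tilt [ 0.001 -1.     0.   ] F [-0.85  0.32  0.12] grip 0.258 q [-0.13  0.37  0.67  1.71 -0.25  1.15  0.45]
tool shift mm (now) [-108.2    9.   125.4] turn about y -0.6
```

View pics/t2.png

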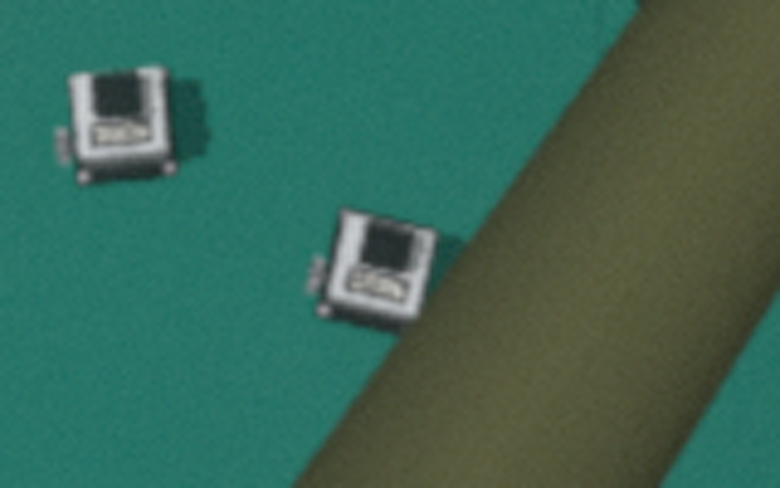

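M and L haven't moved: M's top-left corner at (345,210) in this scale matches the earlier reading. I'll move over M with the jaws open.

{"method": "drive_tool", "body": {
  "increments": "-10 0 12 -0.6 0; -20 0 23 0 0; -20 0 23 0 0; -20 0 23 0 0; -20 0 23 0 0; -18 0 21 0 0; 0 0 0 0 0; 0 0 0 0 0"
}}

```text
time: 17.7
position: [0.4615, -0.1332, 0.1084]
tool_rot: [-1.567, 0.12, -0.12]
ft_force: [-0.3, 0.3, -0.0]
grip_width: 0.998
```

```bash
python3 go.py .4631 -.132 .014 -8.8; python3 pic.py scene s3 170 100 290 220
```

```text
t 17.7 pos [ 0.4615 -0.1332  0.1084] yaw -8.77 tilt [ 0. -1.  0.] F [-0.34  0.31 -0.03] grip 0.998 q [-0.39  0.05  0.64  2.02 -0.03  1.08  0.11]
tool shift mm (now) [ 1.4 94.4  1.4] turn about y 0.0
```

View pics/s3.png

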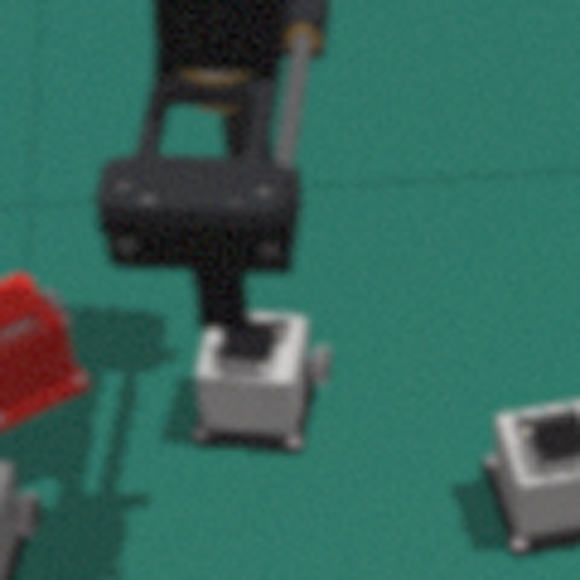

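{"method": "drive_tool", "body": {
  "increments": "1.4 8 1.4 0 0; 0 16 0 0 0; 0 16 0 0 0; 0 16 0 0 0; 0 15 0 0 0; 0 12 0 0 0; 0 7 0 0 0; 0 2 0 0 0; 0 0 0 0 0"
}}

```text
time: 18.88
position: [0.4635, -0.1321, 0.0167]
tool_rot: [-1.567, 0.12, -0.121]
ft_force: [-0.3, -0.2, -1.2]
grip_width: 1.001
```

```bash
python3 go.py .4631 -.132 .014 -8.8
```

```text
t 18.875 pos [ 0.4635 -0.1321  0.0167] yaw -8.8 tilt [ 0.001 -1.     0.   ] F [-0.3  -0.17 -1.21] grip 1.001 q [-0.35  0.2   0.63  2.1  -0.15  0.89  0.2 ]
tool shift mm (now) [-0.4  2.7  0. ] turn about y 0.0
```

{"method": "drive_tool", "body": {
  "increments": "0 2 0 0 60; 0 0 0 0 100; 0 0 0 0 130; 0 0 0 0 160; 0 0 0 0 200; 0 0 0 0 200; 0 0 0 0 200",
  "squeeze": 25
}}

```text
time: 19.75
position: [0.4625, -0.132, 0.0144]
tool_rot: [-1.567, 0.122, -0.12]
ft_force: [-3.2, 0.1, 2.8]
grip_width: 0.51
```

{"method": "drive_tool", "body": {
  "increments": "0 -3 0 0 200; 0 -6 0 0 200; 0 -6 0 0 200; 0 0 0 0 200"
}}

```text
time: 20.25
position: [0.4639, -0.1321, 0.0301]
tool_rot: [-1.567, 0.119, -0.122]
ft_force: [-0.3, 0.1, -3.1]
grip_width: 0.51
```

```bash
python3 go.py .4631 -.132 .014 -8.8; python3 pic.py scene s4 170 100 290 220
```

```text
t 20.25 pos [ 0.4639 -0.1321  0.0301] yaw -8.79 tilt [ 0.002 -1.     0.   ] F [-0.32  0.08 -3.12] grip 0.51 q [-0.36  0.18  0.63  2.09 -0.13  0.91  0.19]
tool shift mm (now) [-0.8 16.1 -0. ] turn about y 0.0
```

View pics/s4.png

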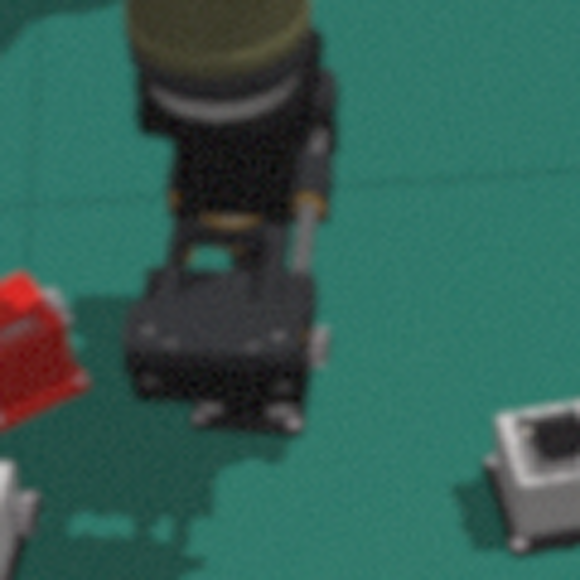

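The counter is held at 44 mm opening and lifted level, with its base at (245,415). The weight reads about 3 N. I'll lift it and carry it to the tray.

{"method": "drive_tool", "body": {
  "increments": "0 -8 0 0 200; 0 -16 0 0 200; 0 -20 0 0 200; 0 -20 0 0 200; 0 -16 0 0 200; 0 -8 0 0 200; 0 0 0 0 200"
}}

```text
time: 21.18
position: [0.4635, -0.132, 0.118]
tool_rot: [-1.567, 0.12, -0.121]
ft_force: [-0.7, -0.3, -3.0]
grip_width: 0.507
```

```bash
python3 go.py .519 .296 .115 -2
```

```text
t 21.175 pos [ 0.4635 -0.132   0.118 ] yaw -8.8 tilt [ 0.001 -1.     0.   ] F [-0.68 -0.29 -2.99] grip 0.507 q [-0.4   0.04  0.64  2.01 -0.02  1.1   0.1 ]
tool shift mm (now) [-10.6   3.2 431.5] turn about y -6.8
```

{"method": "drive_tool", "body": {
  "increments": "0 0 8 0 200; 0 0 16 0 200; 0 0 24 0 200; -1 0 30 0 200; -1 0 30 0 200; -1 0 30 0 200; -1 0 30 0 200; -1 0 30 0 200; -1 0 30 0 200; -1 0 30 0 200; -1 0 30 0 200; -1 0 30 0 200; -1 0 30 0 200; -1 0 30 0 200; 0 0 24 0 200; 0 0 16 0 200; 0 0 8 0 200; 0 0 5 -3.4 200; 0 0 0 -3.4 200; 0 0 0 0 200"
}}

```text
time: 23.68
position: [0.5185, 0.2946, 0.1174]
tool_rot: [-1.571, 0.029, -0.029]
ft_force: [0.6, -1.1, -4.4]
grip_width: 0.502
```

```bash
python3 go.py .519 .296 .0184 -2;python3 pic.py scene s5 300 80 512 240; python3 pic.py top t5 60 130 260 280
```

```text
t 23.675 pos [0.5185 0.2946 0.1174] yaw -2.12 tilt [-0.    -1.    -0.001] F [ 0.58 -1.11 -4.38] grip 0.502 q [-0.8   0.28  0.28  1.73 -0.09  1.14 -0.53]
tool shift mm (now) [ 0.5 99.   1.5] turn about y -0.1
```

View pics/s5.png

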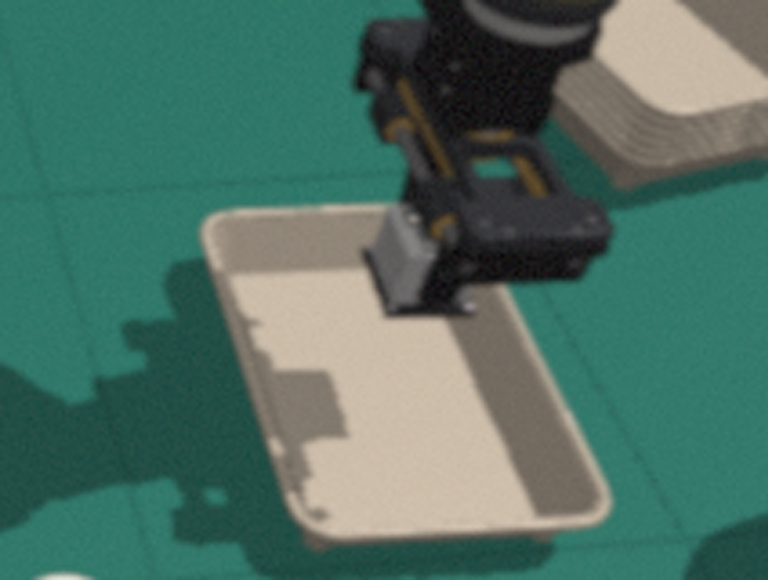

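View pics/t5.png

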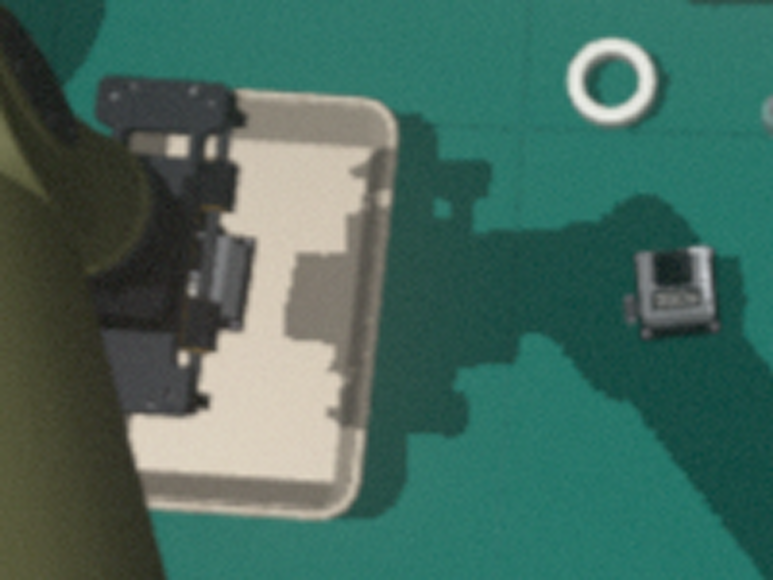

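{"method": "drive_tool", "body": {
  "increments": "0.5 6 1.5 0 200; 0 14 0 0 200; 0 18 0 0 200; 0 18 0 0 200; 0 16 0 0 200; 0 10 0 0 200; 0 6 0 0 200; 0 3 0 0 200; 0 0 0 0 200; 0 0 0 0 200"
}}

```text
time: 25.02
position: [0.5192, 0.2973, 0.0271]
tool_rot: [-1.57, 0.027, -0.028]
ft_force: [-0.1, -0.4, -3.7]
grip_width: 0.508
```

```bash
python3 go.py .519 .296 .0184 -2
```

```text
t 25.025 pos [0.5192 0.2973 0.0271] yaw -2.0 tilt [ 0.001 -1.     0.001] F [-0.15 -0.36 -3.71] grip 0.508 q [-0.79  0.39  0.27  1.8  -0.12  0.97 -0.51]
tool shift mm (now) [-0.1  8.7 -1.4] turn about y 0.0
```

{"method": "drive_tool", "body": {
  "increments": "0 2 0 0 200; 0 2 0 0 200; 0 1.5 0 0 200; 0 1 0 0 200; 0 0 0 0 200"
}}

```text
time: 25.65
position: [0.5187, 0.297, 0.0198]
tool_rot: [-1.571, 0.028, -0.027]
ft_force: [-0.1, 0.7, -3.7]
grip_width: 0.508
```

{"method": "drive_tool", "body": {
  "increments": "0 0.8 0 0 200; 0 0.5 0 0 200; 0 0 0 0 200"
}}

```text
time: 26.02
position: [0.5187, 0.2971, 0.0186]
tool_rot: [-1.571, 0.027, -0.027]
ft_force: [-0.4, 0.7, -3.3]
grip_width: 0.506
```

{"method": "drive_tool", "body": {
  "increments": "0 0.5 0 0 200; 0 0 0 0 200"
}}

```text
time: 26.28
position: [0.5188, 0.2971, 0.0185]
tool_rot: [-1.57, 0.027, -0.027]
ft_force: [-0.5, -0.4, -0.8]
grip_width: 0.506
```

The counter has touched down, and the load dropped from -3.7 N to -0.8 N. I'll open slowly and back off.

{"method": "drive_tool", "body": {
  "increments": "0 0.3 0 0 200; 0 0 0 0 120; 0 0 0 0 110; 0 0 0 0 90; 0 0 0 0 60; 0 0 0 0 20; 0 0 0 0 0; 0 0 0 0 0; 0 0 0 0 0",
  "squeeze": 5
}}

```text
time: 27.4
position: [0.5188, 0.2971, 0.0179]
tool_rot: [-1.571, 0.027, -0.027]
ft_force: [0.5, 0.7, 0.1]
grip_width: 0.993
```

```bash
python3 go.py .519 .296 .0184 -2
```

```text
t 27.4 pos [0.5188 0.2971 0.0179] yaw -2.0 tilt [ 0. -1.  0.] F [0.5  0.68 0.12] grip 0.993 q [-0.79  0.4   0.27  1.8  -0.13  0.96 -0.5 ]
tool shift mm (now) [ 0.3 -0.5 -1.1] turn about y 0.0
```

{"method": "drive_tool", "body": {
  "increments": "0 -5 0 0 0; 0 -12 0 0 0; 0 -20 0 0 0; 0 -25 0 0 0; 0 -30 0 0 0; 0 -30 0 0 0; 0 -30 0 0 0; 0 -20 0 0 0; 0 0 20 0 0; -10 0 30 0 0; -15 0 30 0 0; -15 0 30 0 0; -15 0 30 0 0; -15 0 30 0 0; -15 0 20 0 0; 0 0 0 0 0; 0 0 0 0 0"
}}

```text
time: 29.52
position: [0.441, 0.4891, 0.1894]
tool_rot: [-1.572, 0.028, -0.028]
ft_force: [0.5, -0.3, 0.0]
grip_width: 1.004
```

```bash
python3 go.py; python3 pic.py scene s6 0 0 512 384; python3 pic.py top t6 65 120 375 285;python3 pic.py scene s7 330 120 480 240
```

```text
t 29.525 pos [0.441  0.4891 0.1894] yaw -2.04 tilt [ 0.    -1.    -0.001] F [ 0.46 -0.34  0.04] grip 1.004 q [-1.03  0.36  0.19  1.48 -0.07  1.31 -0.86]
```

View pics/s6.png

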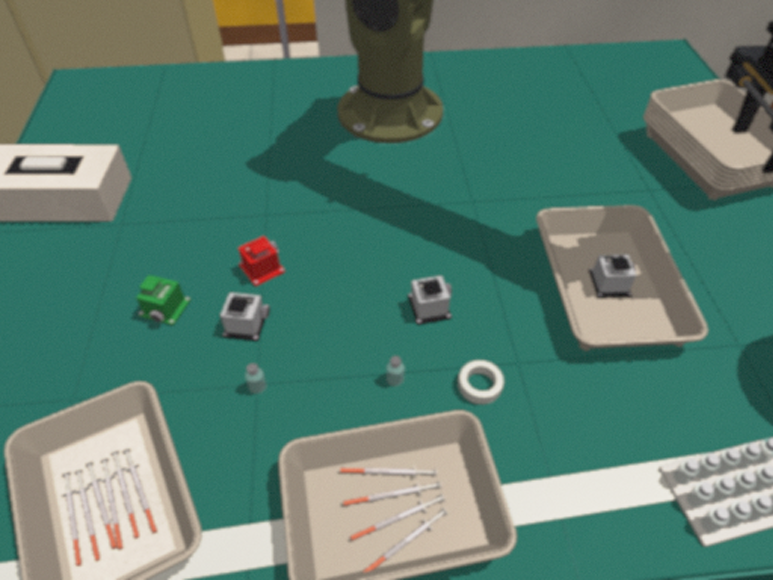

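View pics/t6.png

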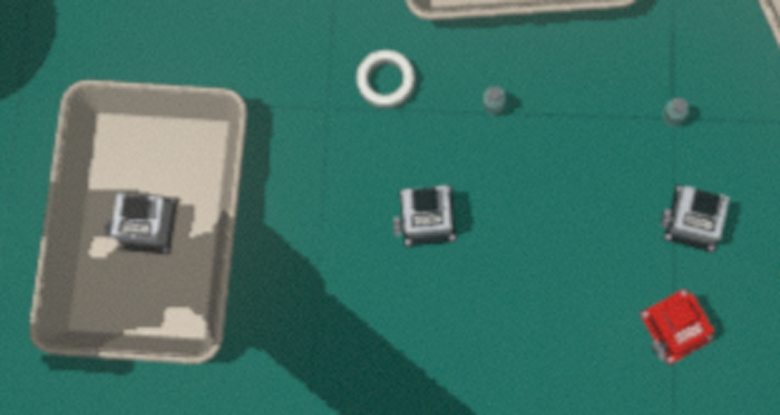

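View pics/s7.png

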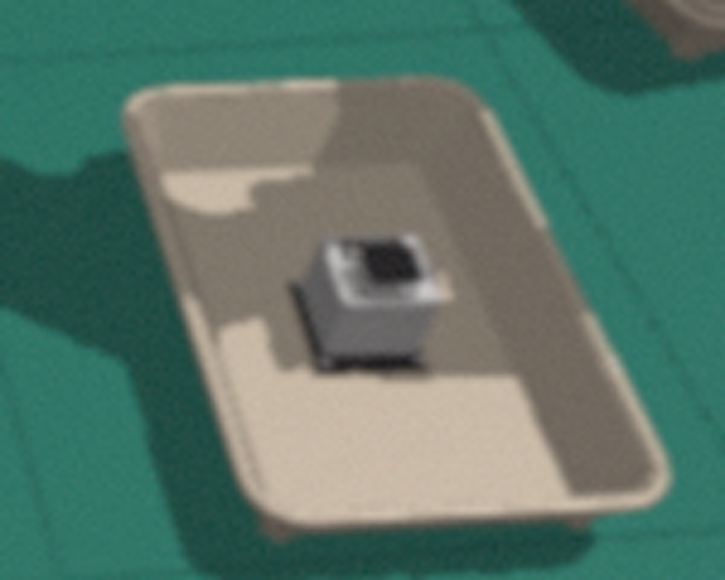

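The worn counter stands upright in the tray, at (370,300) in the crop. The two sound ones, the vials and the tape look unmoved. I'll run a quick numeric check, then hand in.

Run:
```python
import numpy as np,cv2
from bench import get_image,workorder
a=np.load("top0.npz")["img"];b=get_image("top")["img"]
for n,(x,y) in dict(L=(234,205),R=(342,206),v1=(262,160),v2=(335,164),tape=(218,151)).items():
    h=20;t=a[y-h:y+h,x-h:x+h].astype(np.float32).mean(2);u=b[y-h:y+h,x-h:x+h].astype(np.float32).mean(2)
    print(n,cv2.phaseCorrelate(t,u,cv2.createHanningWindow((40,40),cv2.CV_32F)))
print(workorder.close_job())
```

```text
L ((0.05802338370708782, -0.04202702313531148), 0.9239345973730088)
R ((0.06166533688307396, 0.051839359263048834), 0.9583917325735092)
v1 ((-0.07390937998464153, 0.05668117314012022), 0.842118634879589)
v2 ((-0.21712730846900286, 0.01247850258771166), 0.9629821568727494)
tape ((-0.009475055397263787, 0.006941912881281098), 1.0138419669866563)
the job is handed in; nothing more can be done
None
```

I tried all three counters, and the worn one now stands upright on the floor of the empty tray, near its centre. The job was handed in at about 30 s of the 72 s allowed.

| Counter (top view) | Peak push | Deepest press | Verdict |
|---|---|---|---|
| Left, (234,205) | about 7.9 N | about 7.9 mm | sound |
| Middle, (287,236) | about 2.8 N | about 7.9 mm | worn |
| Right, (342,206) | about 8.6 N | about 7.8 mm | sound |

- **Pressing:** Each key went through its click and onto the rubber buffer. The highest reading was 8.6 N, well under the 20 N ramming limit.
- **Placing:** I lowered the worn counter until the tray took its weight, then opened the fingers and backed the arm clear.
- **Last checks:** Compared with the first picture, the two sound counters and the tape shifted by less than 0.1 px. The vials shifted by at most 0.22 px, about 0.5 mm, which I take as image noise.
- **Not checked:** I could not read the wheel counts. I judged each click from the key travel and the drop in force. No check failed or disagreed.

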